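# Reset the length stop of a used sheet tray and slide the sheet up to it

## Task

Reset the sheet tray for the short sheet: lift the stop slide out of its notches by its free right-hand knob, move it left until it can be dropped into the middle position, let go, take it again by its other knob, now clear of the bridge, and drop it into the last position at the left-hand end (left and right as seen from the robot). Then slide the stiff white sheet along the tray bed until its near edge lies flush against the stop, and leave the mug, the power brick and the cartridge in the tray where they are.

Things in the scene. Friction and masses are not known exactly. Their poses are not given: they have to be found in the camera images.
- tray: Fixed beige tray, 215 (x) by 480 mm (y). Origin on its underside below the middle of the bridge; x points away from the robot, y left along the track, z up. The base, 6 mm thick, is the bed; sheet bed at x = -34..110 mm, far wall 26 mm and left end wall (y = 290) 20 mm high. Track: a channel along y at x = -60, 38 mm wide inside, walls up to z = 24, closed at y = -166 and 166 mm.
- notch_mid (a point): Where slide_center lies when the slide is seated in the middle position (tray x -60, y 0, z 21 mm); axes as the tray's. Both knobs are then clear of the bridge, 70 mm to each side. The track's floor (z = 16 mm) has eight notches, one every 35 mm from y = -122.5 to 122.5 mm, each 15 mm long (y) and 10 mm deep.
- notch_end (a point): The same for the last position at the left end (tray y = +70 mm); the right-hand knob is then under the bridge.
- bridge_top (a point): Middle of the top of the fixed steel bridge across the whole tray over the track: 56 mm wide (y = -28..28 mm of the tray), underside at z = 70, top at z = 78 mm, legs at the tray's x = -100..-92 and 107..115 mm. Nothing can be gripped from above beneath it.
- slide_center (a point): Middle of the bar of the loose dark stop slide, half-way up the bar; axes as the tray's. Bar 180 (y) x 30 x 10 mm, about 0.16 kg; below it two teeth at y = -52.5 and 52.5 mm, 10 mm long (y), 9 mm deep: 2.5 mm play each way in a notch. Starts seated 70 mm right of notch_mid, left knob under the bridge. Raise it over 9 mm to clear the notches, under 18 mm to pass the bridge.
- knob_left (a point): Centre of the slide's left-hand knob: a block 20 mm (x) by 26 mm (y) by 24 mm high on top of the bar, half-way up it, 12 mm above the bar's top; at y = +70 mm of the slide. Axes as the slide's.
- knob_right (a point): The same for the right-hand knob, at y = -70 mm of the slide.
- stop_face (a point): On the left face of the slide's upright stop plate, 98 (x) x 6 x 24 mm, which an arm from the bar's middle holds over the bed; at x = 95, y = 3 mm of slide_center, at the sheet's mid height when seated. Axes as the slide's, y out of the face towards the sheet; the face spans x = -63..35 mm from here.
- sheet_center (a point): Centre of the loose stiff white plastic sheet, 100 mm (x) by 120 mm (y) by 5 mm thick, about 0.08 kg, slippery underneath, flat on the tray's bed to the left of the bridge, its y axis roughly along the tray's (up to 9 degrees off). Its top lies 11 mm above the bench.
- sheet_edge (a point): Middle of the sheet's edge that faces the stop (the -y edge), half-way up; axes as the sheet's.
- cartridge_mid (a point): Bystander: black cartridge 60 x 40 x 26 mm at the right end of the tray bed; centre.
- adapter_mid (a point): Bystander: black power brick 55 x 110 x 32 mm on the bench; centre.
- mug_mid (a point): Bystander: white mug, 80 mm wide, 90 mm high; centre.

How it is judged:
On the way, in this order (a step that is already met when the one before it is completed fails the run):
1. the slide has been put down in the middle position and let go (y of slide_center in the frame of notch_mid between -0.006 and 0.006 m and x of slide_center in the frame of notch_mid between -0.008 and 0.008 m and z of slide_center in the frame of notch_mid below 0.003 m and angle between slide_center's own z axis and vertical below 0.05 rad and contact force between the fingers and slide below 0.2 N), for 0.1 s.
2. the slide is seated in the last position at the left end (y of slide_center in the frame of notch_end between -0.006 and 0.006 m and x of slide_center in the frame of notch_end between -0.008 and 0.008 m and z of slide_center in the frame of notch_end below 0.003 m and angle between slide_center's own z axis and vertical below 0.05 rad), for 0.1 s.
3. the sheet lies flush against the stop (y of sheet_edge in the frame of stop_face between -0.003 and 0.004 m and angle between the y axis of sheet_center and the y axis of stop_face, either way round below 0.07 rad and x of sheet_edge in the frame of stop_face between -0.05 and 0.04 m and angle between sheet_center's own z axis and vertical below 0.04 rad), for 0.1 s.
At the end, for the whole second after the job is handed in: Slide seated level in the left-end position (within 6 mm along, 8 mm across, 3 mm in height); sheet flat, its near edge within 4 mm of the stop face, parallel to it within 0.07 rad, the edge's middle opposite the stop plate; both released and at rest (all of step 2 and all of step 3 and linear speed of each of slide, sheet below 0.02 m/s); the robot touches nothing.
It fails at once if the mug, the power brick or the cartridge was shifted by more than 30 mm (distance of any of cartridge_mid, adapter_mid, mug_mid from where it was at the start of the episode above 0.03 m).
It also fails if it takes over 58 s, if anything falls off the work surface, if the arm or the gripper's body presses on something with over 40 N, if the wrist force passes 120 N, or if a joint passes its speed limit or range.

## Robot

A 6-joint arm with a two-finger parallel gripper is mounted at the origin on the work surface. World frame = base frame: x ahead of the robot, y to its left, z up, the work surface at z = 0. Lengths are in m, angles in rad, forces in N, time in s.
With the tool pointing down it reaches from about 0.35 to 0.775 m from the base axis. Payload 5.5 kg.
Tool frame: the origin (TCP) lies at the very end of the fingers, on their centre line; the grasp point (between the pads) lies behind it (env.hold_point_z is the z of the grasp point in the tool frame, in m); z points along the fingers, y is the line along which they close (so a half turn about z gives the same grasp; the last joint's range is limited). The gripper opens to 85 mm and grips with 20 to 120 N. Pads are 22 mm wide; open, the fingers measure 114 mm over their backs; the gripper's body (76 mm by 85 mm) begins 54 mm behind the grasp point. The pads swing forward as they close: fully open they stand 13 mm farther back than shut.
Start: joints at [-1.358, 0.313, 0.046, 1.304, 0, 1.431], TCP at [0.199, -0.54, 0.231] pointing down, gripper open.
Joint ranges: [-2.76, 2.76], [-0.86, 1.69], [-1.03, 1.26], [-2.2, 2.34], [-1.47, 1.5], [-3.14, 3.14]. Speed limits (rad/s): [2.57, 2.57, 3.14, 3.14, 3.14, 3.14].

## Interface

Orientations are given as a unit quaternion [w, x, y, z].
In Python, from workcell import env gives the robot as it stands.
- The arm moves only by the tool arm_command, never from a script. Its argument "rows" is a list of rows, each an object with "delta_pos": the shift along the tool's x, y, z scaled (see below), a list of three; "rot": the turn, a rotation vector about the tool's x, y, z scaled (see below), a list of three; "fingers": the closure, from 0 (fully open) to 1 (shut). A call has 1 to 20 rows; each row shifts and turns the commanded pose from where the row before left it, along the tool's axes as they then stand; what a row does not reach is not made up. The controller multiplies each number of a shift by 0.02 m and each number of a turn by 360 degrees. A row lasts 1/10 s, in which the tool goes at most 50 mm and 8.59 degrees, less where a joint would pass 70% of its speed; a pose out of reach is approached as far as the arm can. A call with a number of a shift or a turn outside -1 to 1 is refused whole. A call with a gripper value outside its range is refused whole. The fingers move at their own pace and stop on an object; "squeeze" is the grip in N (left out, the last holds). Time passes only in rows, so rows that do not move let the fingers close. It gives the time, the measured TCP pose, the force and the opening at its end, in the units of the state.
- env.get_state(): the state, without advancing time (a new reading comes with each control period).
- env.read_camera(name): name is "side" or "top"; returns (picture, depth): 480x640x3 uint8, blue, green, red; 480x640 float32, m along the optical axis (not along the pixel's ray), 0 where there is no reading.
- env.get_calibration(name): a dict with "mtx" (3x3 intrinsics, pixels), "R" (3x3) and "t" (3): a world point X has camera coordinates R X + t. Camera axes: x right, y down, z forward; pixel columns grow to the right and rows downward; lengths in m; the calibration is good to about 2 mm. A picture is of the moment at which its call begins. get_calibration takes no time and is no camera call.
- env.hand_in(): hands the job in, once; it reports no verdict.
The state is a dict: "clock": time; "joint_pos": joint angles; "qvel": joint speeds; "tau": joint torques, N m; "tcp_pos": TCP position; "orientation": TCP orientation; "wrist_force": force on the tool from outside, world axes, zero at the start; "ft_torque": the same for the moment, N m; "finger_gap": finger opening in m.
Only numpy, scipy, OpenCV 4.12 (cv2) and the standard library are available. Lean on these libraries where they do the work, as an engineer would, in place of code of your own. Each camera call takes 0.05 s, during which the arm holds its last target. There are 200 camera calls.

## Working session

There is one attempt and no reset: what is moved stays moved. The work goes in short steps, Python scripts to look and compute and a tool call to move; the robot and the scene stay as the last step left them, time stands still between calls to the robot, and variables do not carry over. Pictures are saved under pics/ and viewed, on a budget of 10 in all, crops included, one or two more only if the job needs it, and the job is handed in when it is done.

Besides the shell and the picture viewer there is one more tool, called after "Emit:" as name(argument=value, ...), one argument or row to a line, values as JSON. arm_command: Moves the arm, as the interface text tells. Shifts and turns lie within -1 to 1; 1 stands for 0.02 m of shift or 360 degrees of turn. Its arguments: {"type":"object","properties":{"rows":{"type":"array","items":{"type":"object","properties":{"delta_pos":{"type":"array","items":{"type":"number","minimum":-1,"maximum":1}},"rot":{"type":"array","items":{"type":"number","minimum":-1,"maximum":1}},"fingers":{"type":"number"}}}},"squeeze":{"type":"number"}},"required":["rows"]}

```bash
ls; mkdir -p pics; cat > h.py <<'E'
import numpy as np,cv2
from workcell import env
def snap(n,f):
    p,d=env.read_camera(n); cv2.imwrite(f'pics/{f}.png',p); np.save(f'pics/{f}.npy',d); return p,d
def w(n,u,v,z):
    "world point on pixel ray at height z"
    c=env.get_calibration(n);R=np.array(c['R']);t=np.array(c['t']);K=np.array(c['mtx'])
    r=R.T@np.linalg.inv(K)@[u,v,1];o=-R.T@t
    return o+r*(z-o[2])/r[2]
def wd(n,u,v,d):
    c=env.get_calibration(n);R=np.array(c['R']);t=np.array(c['t']);K=np.array(c['mtx'])
    return R.T@(np.linalg.inv(K)@[u,v,1]*d-t)
E
python3 - <<'E'
from h import *
s=env.get_state();print({k:np.round(v,3) for k,v in s.items()},env.hold_point_z)
for n in('top','side'):
    snap(n,n+'0');c=env.get_calibration(n);print(n,np.round(c['mtx'],1).tolist(),np.round(c['R'],3).tolist(),np.round(-np.array(c['R']).T@c['t'],3))
E
```

```text
pics
{'clock': np.float64(0.0), 'joint_pos': array([-1.358,  0.314,  0.045,  1.304, -0.   ,  1.431]), 'qvel': array([ 0.   ,  0.001,  0.   ,  0.   , -0.002,  0.   ]), 'tau': array([-1.0000e-03, -4.8063e+01,  2.9853e+01,  1.9000e-02, -0.0000e+00,
       -0.0000e+00]), 'tcp_pos': array([ 0.199, -0.539,  0.23 ]), 'orientation': array([-0.001,  0.984,  0.175, -0.   ]), 'wrist_force': array([-0.814,  0.278, -0.556]), 'ft_torque': array([-0.033,  0.001, -0.015]), 'finger_gap': np.float64(0.085)} -0.0187
top [[475.6, 0.0, 322.6], [0.0, 475.6, 238.5], [0.0, 0.0, 1.0]] [[-0.015, -1.0, -0.002], [-0.996, 0.015, -0.093], [0.093, 0.0, -0.996]] [0.441 0.014 1.339]
side [[475.1, 0.0, 327.4], [0.0, 475.1, 236.4], [0.0, 0.0, 1.0]] [[0.996, -0.085, 0.002], [-0.062, -0.739, -0.671], [0.058, 0.668, -0.742]] [ 0.524 -0.674  0.83 ]
```

View pics/top0.png

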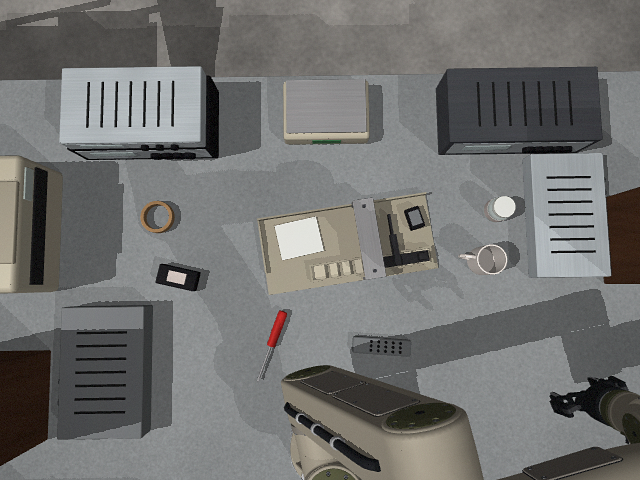

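View pics/side0.png

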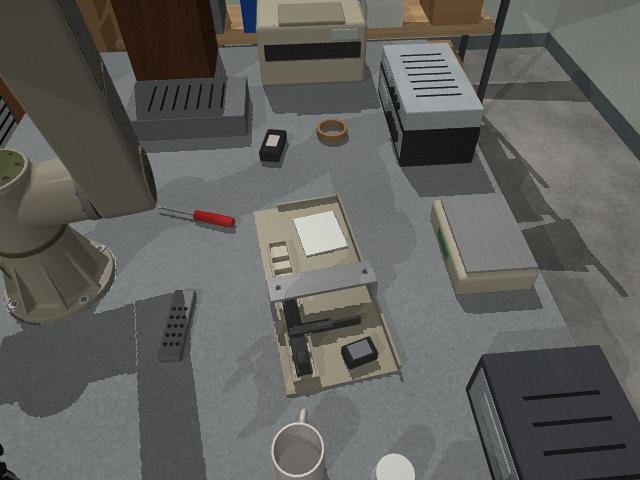

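The top view shows the tray at cols 258–438, rows 193–293, turned about 10°. The bridge is at about (368,238), the sheet at (299,239), and the slide at the right with its free knob near (420,258). The mug stands to the right at (492,260). Next I'll look at an enlarged crop.

```bash
python3 - <<'E'
import cv2,numpy as np
a=cv2.imread('pics/top0.png')[185:300,250:450];b=cv2.imread('pics/side0.png')[190:400,245:405]
cv2.imwrite('pics/c1.png',cv2.resize(a,None,fx=4,fy=4,interpolation=cv2.INTER_CUBIC))
cv2.imwrite('pics/c2.png',cv2.resize(b[:150],None,fx=4,fy=4,interpolation=cv2.INTER_CUBIC))
cv2.imwrite('pics/c2.png',cv2.resize(b[60:],None,fx=4,fy=4,interpolation=cv2.INTER_CUBIC))
E
```

```text
(no output)
```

View pics/c1.png

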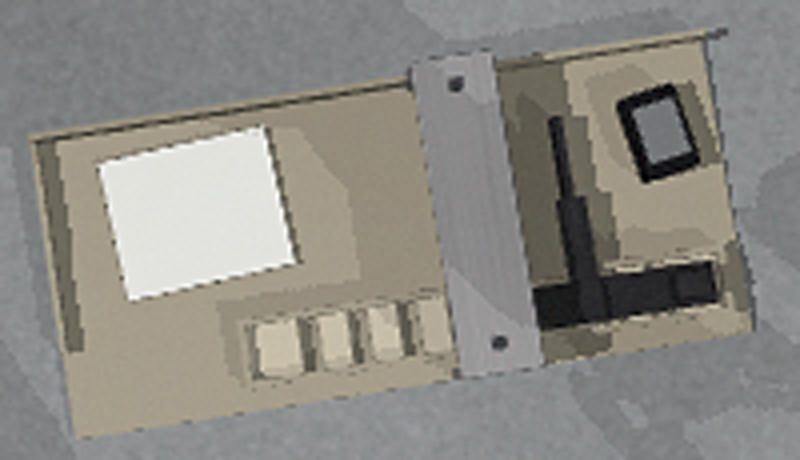

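View pics/c2.png

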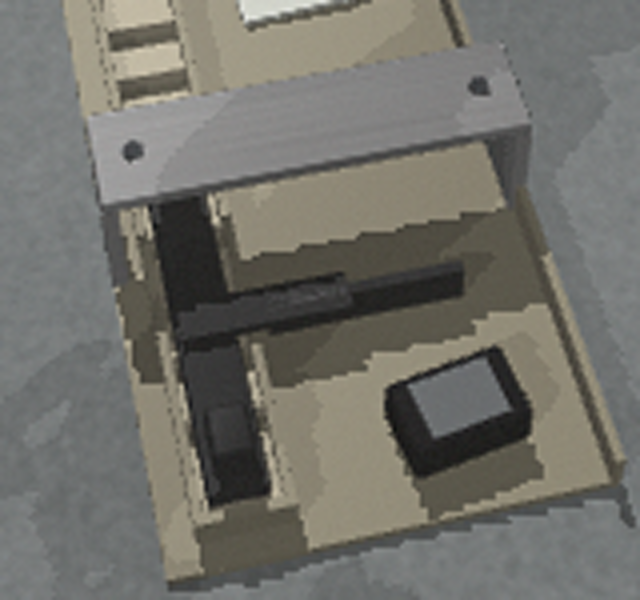

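The crop shows the bridge corners at (412,68), (492,52), (542,364), (460,378), the sheet corners at (98,165), (265,126), (298,262), (130,300), and the knob top at about (672..716, 262..303). The side crop agrees, with the knob top at about (226,427). Next I'll fit the tray pose.

```bash
python3 - <<'E'
from h import *
from scipy.optimize import least_squares as L
T=lambda p:((p[0]+.5)/4-.5+250,(p[1]+.5)/4-.5+185)
S=lambda p:((p[0]+.5)/4-.5+245,(p[1]+.5)/4-.5+250)
def proj(n,X):
    c=env.get_calibration(n);q=np.array(c['mtx'])@(np.array(c['R'])@X+c['t']);return q[:2]/q[2]
def tri(a,b):
    return L(lambda X:np.r_[proj('top',X)-a,proj('side',X)-b],[.5,0,.05]).x
# bridge corners (tray coords) far-left, far-right, near-right, near-left
B=[(.115,.028),(.115,-.028),(-.1,-.028),(-.1,.028)]
tb=[(412,68),(492,52),(542,364),(460,378)]; sb=[(505,45),(530,125),(105,207),(90,118)]
for q,a,b in zip(B,tb,sb): print('bridge tri',tri(T(a),S(b)).round(4))
print('knob tri',tri(T((694,284)),S((226,427))).round(4))
O=[(q[0],q[1],.078,'top',T(a)) for q,a in zip(B,tb)]+[(q[0],q[1],.078,'side',S(b)) for q,b in zip(B,sb)]
O+=[(-.1,.29,.006,'top',T((75,438))),(-.1,-.19,.006,'side',S((168,580)))]
def wp(p,x,y,z):
    c,s=np.cos(p[2]),np.sin(p[2]);return np.array([p[0]+c*x-s*y,p[1]+s*x+c*y,z])
f=lambda p:np.concatenate([proj(o[3],wp(p,*o[:3]))-o[4] for o in O])
r=L(f,[.45,-.08,.1],loss='soft_l1');p=r.x;print('tray',p.round(4),np.rad2deg(p[2]),r.fun.round(1) if 0 else f(p).round(1))
def ti(X):
    c,s=np.cos(p[2]),np.sin(p[2]);d=X[:2]-p[:2];return np.array([c*d[0]+s*d[1],-s*d[0]+c*d[1]])
print('knob pred',wp(p,-.06,-.14,.05),'seen',w('top',*T((694,283)),.05),w('side',*S((226,427)),.05))
sh=[w('top',*T(q),.011) for q in[(98,165),(265,126),(298,262),(130,300)]]
print('sheet tray',[ti(q).round(4) for q in sh],np.mean(sh,0))
for q in [(672,262),(716,262),(716,303),(672,303)]:print(w('top',*T(q),.05).round(4),ti(w('top',*T(q),.05)).round(4))
for y in(-.14,-.07,0,.07,.14):print(y,wp(p,-.06,y,.05).round(4),np.hypot(*wp(p,-.06,y,0)[:2]).round(3))
E
```

```text
bridge tri [ 0.6635 -0.0682  0.0743]
bridge tri [ 0.6697 -0.1219  0.0775]
bridge tri [ 0.4605 -0.15    0.0735]
bridge tri [ 0.4528 -0.0954  0.0724]
knob tri [ 0.5127 -0.2577  0.05  ]
tray [ 0.5544 -0.11    0.1405] 8.050865073692288 [-0.7 -2.7 -0.1 -1.8  0.8 -0.5  0.4 -0.7 -1.2 -1.7  0.6 -0.2 -1.6 -0.5
 -1.9 -1.2  1.5 -0.9 -0.7  2.6]
knob pred [ 0.51456632 -0.25700502  0.05      ] seen [ 0.51157647 -0.25780881  0.05      ] [ 0.51353149 -0.25759265  0.05      ]
sheet tray [array([0.0844, 0.2505]), array([0.0936, 0.1303]), array([-0.0048,  0.1222]), array([-0.013 ,  0.2422])] [0.56793147 0.08011293 0.011     ]
[ 0.5261 -0.2434  0.05  ] [-0.0467 -0.1281]
[ 0.5256 -0.2732  0.05  ] [-0.0513 -0.1576]
[ 0.4978 -0.2722  0.05  ] [-0.0787 -0.1527]
[ 0.4982 -0.2424  0.05  ] [-0.0741 -0.1233]
-0.14 [ 0.5146 -0.257   0.05  ] 0.575
-0.07 [ 0.5048 -0.1877  0.05  ] 0.539
0 [ 0.495  -0.1184  0.05  ] 0.509
0.07 [ 0.4852 -0.0491  0.05  ] 0.488
0.14 [0.4754 0.0202 0.05  ] 0.476
```

Emit:
arm_command(
  rows=[
    {"rot": [0,0,-0.0216],"delta_pos": [0,0,0],"fingers": 0},
    {"rot": [0,0,-0.0216],"delta_pos": [0,0,0],"fingers": 0},
    {"rot": [0,0,-0.0216],"delta_pos": [0,0,0],"fingers": 0},
    {"rot": [0,0,-0.0216],"delta_pos": [0,0,0],"fingers": 0},
    {"rot": [0,0,-0.0216],"delta_pos": [0,0,0],"fingers": 0},
    {"rot": [0,0,-0.0216],"delta_pos": [0,0,0],"fingers": 0},
    {"rot": [0,0,-0.0216],"delta_pos": [0,0,0],"fingers": 0},
    {"rot": [0,0,-0.0216],"delta_pos": [0,0,0],"fingers": 0},
    {"rot": [0,0,-0.0216],"delta_pos": [0,0,0],"fingers": 0},
    {"rot": [0,0,-0.0219],"delta_pos": [0,0,0],"fingers": 0},
  ],
  squeeze=80,
)

```text
clock: 1.1
tcp_pos: [0.1986, -0.5393, 0.2308]
orientation: [-0.0, 0.653, 0.757, 0.0]
wrist_force: [0.5, -0.2, -0.4]
finger_gap: 0.0854
```

Emit:
arm_command(
  rows=[
    {"delta_pos": [0.654,0.972,0],"rot": [0,0,0],"fingers": 0},
    {"delta_pos": [0.654,0.972,0],"rot": [0,0,0],"fingers": 0},
    {"delta_pos": [0.654,0.972,0],"rot": [0,0,0],"fingers": 0},
    {"delta_pos": [0.654,0.972,0],"rot": [0,0,0],"fingers": 0},
    {"delta_pos": [0.654,0.972,0],"rot": [0,0,0],"fingers": 0},
    {"delta_pos": [0.654,0.972,0],"rot": [0,0,0],"fingers": 0},
    {"delta_pos": [0.654,0.972,0],"rot": [0,0,0],"fingers": 0},
    {"delta_pos": [0.654,0.972,0],"rot": [0,0,0],"fingers": 0},
    {"delta_pos": [0.654,0.972,0],"rot": [0,0,0],"fingers": 0},
    {"delta_pos": [0.654,0.972,0],"rot": [0,0,0],"fingers": 0},
    {"delta_pos": [0.654,0.972,0],"rot": [0,0,0],"fingers": 0},
    {"delta_pos": [0.654,0.972,0],"rot": [0,0,0],"fingers": 0},
    {"delta_pos": [0.654,0.972,0],"rot": [0,0,0],"fingers": 0},
    {"delta_pos": [0.654,0.972,0],"rot": [0,0,0],"fingers": 0},
    {"delta_pos": [0.654,0.972,0],"rot": [0,0,0],"fingers": 0},
    {"delta_pos": [0.654,0.972,0],"rot": [0,0,0],"fingers": 0},
    {"delta_pos": [0.654,0.972,0],"rot": [0,0,0],"fingers": 0},
    {"delta_pos": [0.654,0.972,0],"rot": [0,0,0],"fingers": 0},
    {"delta_pos": [0,0,0],"rot": [0,0,0],"fingers": 0},
  ],
)

```text
clock: 3.0
tcp_pos: [0.5134, -0.2554, 0.2306]
orientation: [-0.0, 0.654, 0.756, 0.0]
wrist_force: [0.1, -0.3, 0.4]
finger_gap: 0.0855
```

Emit:
arm_command(
  rows=[
    {"delta_pos": [-0.1,-0.05,1],"rot": [0,0,0],"fingers": 0},
    {"delta_pos": [0,0,1],"rot": [0,0,0],"fingers": 0},
    {"delta_pos": [0,0,1],"rot": [0,0,0],"fingers": 0},
    {"delta_pos": [0,0,1],"rot": [0,0,0],"fingers": 0},
    {"delta_pos": [0,0,1],"rot": [0,0,0],"fingers": 0},
    {"delta_pos": [0,0,1],"rot": [0,0,0],"fingers": 0},
    {"delta_pos": [0,0,1],"rot": [0,0,0],"fingers": 0},
    {"delta_pos": [0,0,0.5],"rot": [0,0,0],"fingers": 0},
    {"delta_pos": [0,0,0],"rot": [0,0,0],"fingers": 0},
  ],
)

```text
clock: 3.9
tcp_pos: [0.5098, -0.259, 0.0796]
orientation: [-0.002, 0.656, 0.755, -0.0]
wrist_force: [0.8, -0.3, -1.0]
finger_gap: 0.0853
```

```bash
python3 - <<'E'
from h import *
p,d=snap('side','s1'); cv2.imwrite('pics/s1c.png',cv2.resize(p[230:400,200:420],None,fx=3.5,fy=3.5,interpolation=cv2.INTER_CUBIC))
E
```

```text
(no output)
```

View pics/s1c.png

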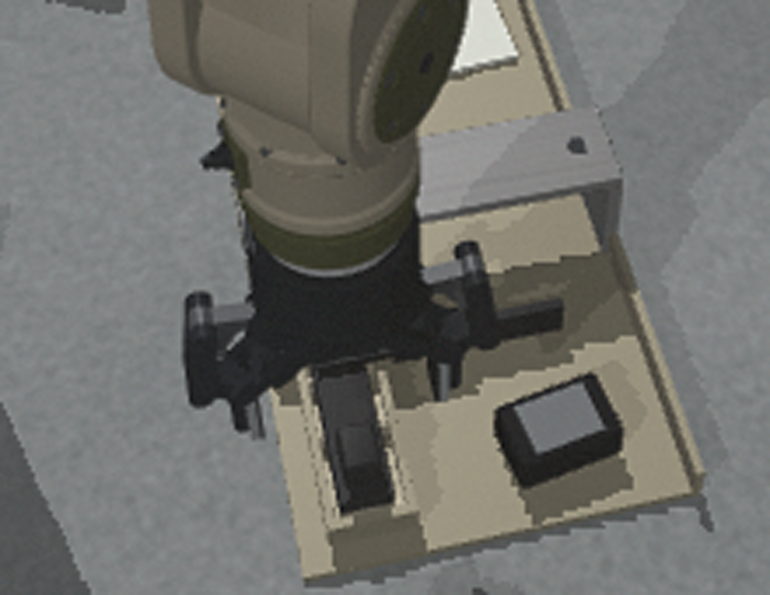

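The open fingers straddle the knob at about (357,447), with the fingertips near (245,435) and (445,395). Now I descend and grip.

Emit:
arm_command(
  rows=[
    {"delta_pos": [0.03,0.15,0.7],"rot": [0,0,0],"fingers": 0},
    {"delta_pos": [0,0,0.7],"rot": [0,0,0],"fingers": 0},
    {"delta_pos": [0,0,0.7],"rot": [0,0,0],"fingers": 0},
    {"delta_pos": [0,0,0.4],"rot": [0,0,0],"fingers": 0},
    {"delta_pos": [0,0,0],"rot": [0,0,0],"fingers": 0},
  ],
)

```text
clock: 4.45
tcp_pos: [0.5137, -0.258, 0.0302]
orientation: [-0.001, 0.655, 0.755, -0.0]
wrist_force: [-0.2, 1.0, 0.2]
finger_gap: 0.0856
```

Emit:
arm_command(
  rows=[
    {"delta_pos": [0,0,0],"rot": [0,0,0],"fingers": 0.5},
    {"delta_pos": [0,0,0],"rot": [0,0,0],"fingers": 0.6},
    {"delta_pos": [0,0,0],"rot": [0,0,0],"fingers": 0.7},
    {"delta_pos": [0,0,0],"rot": [0,0,0],"fingers": 0.8},
    {"delta_pos": [0,0,0],"rot": [0,0,0],"fingers": 0.9},
    {"delta_pos": [0,0,0],"rot": [0,0,0],"fingers": 1},
    {"delta_pos": [0,0,0],"rot": [0,0,0],"fingers": 1},
    {"delta_pos": [0,0,0],"rot": [0,0,0],"fingers": 1},
    {"delta_pos": [0,0,0],"rot": [0,0,0],"fingers": 1},
  ],
  squeeze=80,
)

```text
clock: 5.35
tcp_pos: [0.5146, -0.2588, 0.032]
orientation: [0.001, 0.656, 0.755, 0.0]
wrist_force: [-2.1, 0.3, 6.4]
finger_gap: 0.018
```

Emit:
arm_command(
  rows=[
    {"delta_pos": [0,0,-0.2],"rot": [0,0,0],"fingers": 1},
    {"delta_pos": [0,0,-0.25],"rot": [0,0,0],"fingers": 1},
    {"delta_pos": [0,0,-0.25],"rot": [0,0,0],"fingers": 1},
    {"delta_pos": [0,0,0],"rot": [0,0,0],"fingers": 1},
    {"delta_pos": [0,0,0],"rot": [0,0,0],"fingers": 1},
  ],
)

```text
clock: 5.85
tcp_pos: [0.5142, -0.2585, 0.0454]
orientation: [0.0, 0.656, 0.755, -0.0]
wrist_force: [0.9, 0.8, -1.6]
finger_gap: 0.0183
```

```bash
python3 - <<'E'
from h import *
p,d=snap('side','s2'); cv2.imwrite('pics/s2c.png',cv2.resize(p[230:400,200:420],None,fx=3.5,fy=3.5,interpolation=cv2.INTER_CUBIC))
s=env.get_state();print(s['tcp_pos'],s['wrist_force'],s['ft_torque'],s['finger_gap'])
E
```

```text
[ 0.51411316 -0.25838856  0.0451804 ] [ 0.28763336  0.33999528 -1.61204451] [-0.14198556  0.00766698 -0.0228418 ] 0.018209008983701862
```

View pics/s2c.png

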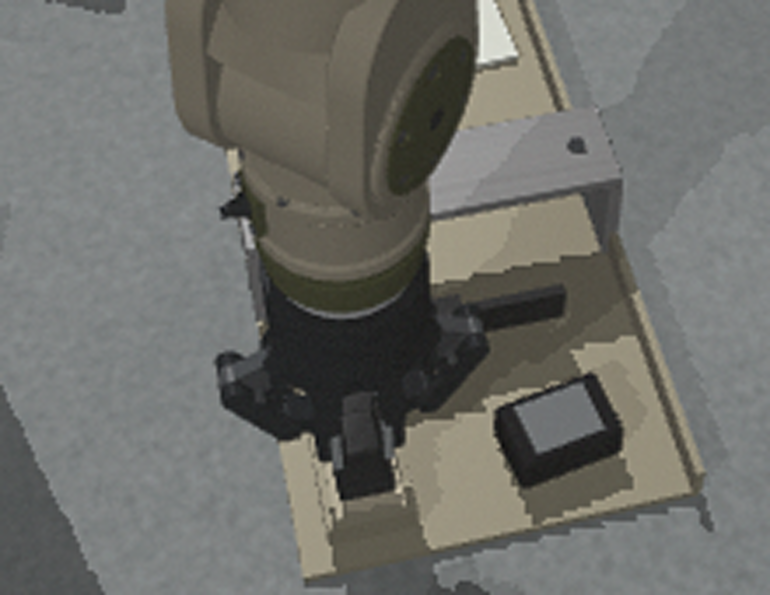

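The slide hangs freely: the wrist reads 1.6 N, its full weight, and the plate looks level. Next I move it 70 mm left.

Emit:
arm_command(
  rows=[
    {"delta_pos": [0.3,0,0],"rot": [0,0,0],"fingers": 1},
    {"delta_pos": [0.5,0,0],"rot": [0,0,0],"fingers": 1},
    {"delta_pos": [0.5,0,0],"rot": [0,0,0],"fingers": 1},
    {"delta_pos": [0.5,0,0],"rot": [0,0,0],"fingers": 1},
    {"delta_pos": [0.5,0,0],"rot": [0,0,0],"fingers": 1},
    {"delta_pos": [0.5,0,0],"rot": [0,0,0],"fingers": 1},
    {"delta_pos": [0.4,0,0],"rot": [0,0,0],"fingers": 1},
    {"delta_pos": [0.3,0,0],"rot": [0,0,0],"fingers": 1},
    {"delta_pos": [0,0,0],"rot": [0,0,0],"fingers": 1},
    {"delta_pos": [0,0,0],"rot": [0,0,0],"fingers": 1},
    {"delta_pos": [0,0,0],"rot": [0,0,0],"fingers": 1},
  ],
)

```text
clock: 7.0
tcp_pos: [0.5046, -0.1896, 0.0454]
orientation: [0.0, 0.656, 0.755, -0.0]
wrist_force: [0.3, -0.2, -1.7]
finger_gap: 0.0182
```

Emit:
arm_command(
  rows=[
    {"delta_pos": [0,0,0.2],"rot": [0,0,0],"fingers": 1},
    {"delta_pos": [0,0,0.2],"rot": [0,0,0],"fingers": 1},
    {"delta_pos": [0,0,0.2],"rot": [0,0,0],"fingers": 1},
    {"delta_pos": [0,0,0.1],"rot": [0,0,0],"fingers": 1},
    {"delta_pos": [0,0,0],"rot": [0,0,0],"fingers": 1},
    {"delta_pos": [0,0,0],"rot": [0,0,0],"fingers": 1},
  ],
)

```text
clock: 7.6
tcp_pos: [0.5045, -0.1893, 0.032]
orientation: [0.0, 0.656, 0.755, 0.0]
wrist_force: [-1.8, 0.5, 6.4]
finger_gap: 0.018
```

Emit:
arm_command(
  rows=[
    {"delta_pos": [0,0,0],"rot": [0,0,0],"fingers": 0},
    {"delta_pos": [0,0,0],"rot": [0,0,0],"fingers": 0},
    {"delta_pos": [0,0,0],"rot": [0,0,0],"fingers": 0},
    {"delta_pos": [0,0,0],"rot": [0,0,0],"fingers": 0},
    {"delta_pos": [0,0,0],"rot": [0,0,0],"fingers": 0},
    {"delta_pos": [0,0,0],"rot": [0,0,0],"fingers": 0},
    {"delta_pos": [0,0,-0.5],"rot": [0,0,0],"fingers": 0},
    {"delta_pos": [0,0,-1],"rot": [0,0,0],"fingers": 0},
    {"delta_pos": [0,0,-1],"rot": [0,0,0],"fingers": 0},
    {"delta_pos": [0,0,-1],"rot": [0,0,0],"fingers": 0},
    {"delta_pos": [0,0,-1],"rot": [0,0,0],"fingers": 0},
    {"delta_pos": [0,0,0],"rot": [0,0,0],"fingers": 0},
  ],
)

```text
clock: 8.8
tcp_pos: [0.5063, -0.1902, 0.1249]
orientation: [0.003, 0.655, 0.755, 0.001]
wrist_force: [0.1, -0.5, 0.2]
finger_gap: 0.085
```

Emit:
arm_command(
  rows=[
    {"delta_pos": [0.5,0,0],"rot": [0,0,0],"fingers": 0},
    {"delta_pos": [1,0,0],"rot": [0,0,0],"fingers": 0},
    {"delta_pos": [1,0,0],"rot": [0,0,0],"fingers": 0},
    {"delta_pos": [1,0,0],"rot": [0,0,0],"fingers": 0},
    {"delta_pos": [1,0,0],"rot": [0,0,0],"fingers": 0},
    {"delta_pos": [1,0,0],"rot": [0,0,0],"fingers": 0},
    {"delta_pos": [1,0,0],"rot": [0,0,0],"fingers": 0},
    {"delta_pos": [0.5,0,0],"rot": [0,0,0],"fingers": 0},
    {"delta_pos": [0,0,0],"rot": [0,0,0],"fingers": 0},
    {"delta_pos": [0,0,0],"rot": [0,0,0],"fingers": 0},
  ],
)

```text
clock: 9.8
tcp_pos: [0.4846, -0.0506, 0.1209]
orientation: [-0.0, 0.655, 0.755, -0.0]
wrist_force: [0.1, -0.7, -0.6]
finger_gap: 0.0854
```

```bash
python3 - <<'E'
from h import *
p,d=snap('side','s3'); cv2.imwrite('pics/s3c.png',cv2.resize(p[190:400,200:420],None,fx=2.85,fy=2.85,interpolation=cv2.INTER_CUBIC))
s=env.get_state();print(s['tcp_pos'],s['wrist_force'])
E
```

```text
[ 0.48473863 -0.05093052  0.12104749] [-0.02074764  0.76117353  0.32993273]
```

View pics/s3c.png

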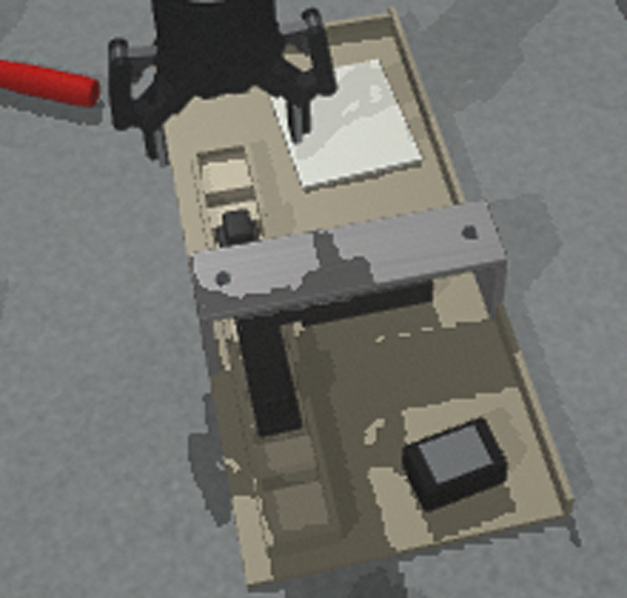

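The slide lies in mid-track, its left knob at about crop (237,220) and the right end of its bar at about (280,432). I'll check these numerically.

```bash
python3 - <<'E'
from h import *
f=lambda u,v:((u+.5)/2.85-.5+200,(v+.5)/2.85-.5+190)
print('knob top c',w('side',*f(237,221),.05),'bar right end top',w('side',*f(280,432),.026))
p=(.5544,-.11,.1405);c,s=np.cos(p[2]),np.sin(p[2])
for u,v,z in((237,221,.05),(280,432,.026),(285,455,.016),(300,505,.016),(248,318,.026)):
    d=w('side',*f(u,v),z)[:2]-p[:2];print((u,v),np.round([c*d[0]+s*d[1],-s*d[0]+c*d[1]],4))
E
```

```text
knob top c [ 0.48534631 -0.04970719  0.05      ] bar right end top [ 0.50866593 -0.21268887  0.026     ]
(237, 221) [-0.0599  0.0694]
(280, 432) [-0.0597 -0.0953]
(285, 455) [-0.059  -0.1073]
(300, 505) [-0.0562 -0.1449]
(248, 318) [-0.0651 -0.0003]
```

Emit:
arm_command(
  rows=[
    {"delta_pos": [0.05,0.02,1],"rot": [0,0,0],"fingers": 0},
    {"delta_pos": [0,0,1],"rot": [0,0,0],"fingers": 0},
    {"delta_pos": [0,0,1],"rot": [0,0,0],"fingers": 0},
    {"delta_pos": [0,0,0.8],"rot": [0,0,0],"fingers": 0},
    {"delta_pos": [0,0,0.4],"rot": [0,0,0],"fingers": 0},
    {"delta_pos": [0,0,0.25],"rot": [0,0,0],"fingers": 0},
    {"delta_pos": [0,0,0],"rot": [0,0,0],"fingers": 0},
    {"delta_pos": [0,0,0],"rot": [0,0,0],"fingers": 0.5},
    {"delta_pos": [0,0,0],"rot": [0,0,0],"fingers": 0.7},
    {"delta_pos": [0,0,0],"rot": [0,0,0],"fingers": 0.9},
    {"delta_pos": [0,0,0],"rot": [0,0,0],"fingers": 1},
    {"delta_pos": [0,0,0],"rot": [0,0,0],"fingers": 1},
    {"delta_pos": [0,0,0],"rot": [0,0,0],"fingers": 1},
    {"delta_pos": [0,0,0],"rot": [0,0,0],"fingers": 1},
  ],
)

```text
clock: 11.25
tcp_pos: [0.4853, -0.0495, 0.0329]
orientation: [0.0, 0.655, 0.755, 0.0]
wrist_force: [-0.7, -0.0, 5.9]
finger_gap: 0.0182
```

Emit:
arm_command(
  rows=[
    {"delta_pos": [0,0,-0.2],"rot": [0,0,0],"fingers": 1},
    {"delta_pos": [0,0,-0.25],"rot": [0,0,0],"fingers": 1},
    {"delta_pos": [0,0,-0.2],"rot": [0,0,0],"fingers": 1},
    {"delta_pos": [0,0,0],"rot": [0,0,0],"fingers": 1},
    {"delta_pos": [0,0,0],"rot": [0,0,0],"fingers": 1},
  ],
)

```text
clock: 11.75
tcp_pos: [0.485, -0.0495, 0.0453]
orientation: [0.0, 0.656, 0.755, 0.0]
wrist_force: [-0.4, 0.8, -1.9]
finger_gap: 0.018
```

Emit:
arm_command(
  rows=[
    {"delta_pos": [0.3,0,0],"rot": [0,0,0],"fingers": 1},
    {"delta_pos": [0.5,0,0],"rot": [0,0,0],"fingers": 1},
    {"delta_pos": [0.5,0,0],"rot": [0,0,0],"fingers": 1},
    {"delta_pos": [0.5,0,0],"rot": [0,0,0],"fingers": 1},
    {"delta_pos": [0.5,0,0],"rot": [0,0,0],"fingers": 1},
    {"delta_pos": [0.5,0,0],"rot": [0,0,0],"fingers": 1},
    {"delta_pos": [0.4,0,0],"rot": [0,0,0],"fingers": 1},
    {"delta_pos": [0.3,0,0],"rot": [0,0,0],"fingers": 1},
    {"delta_pos": [0,0,0],"rot": [0,0,0],"fingers": 1},
    {"delta_pos": [0,0,0],"rot": [0,0,0],"fingers": 1},
    {"delta_pos": [0,0,0],"rot": [0,0,0],"fingers": 1},
  ],
)

```text
clock: 12.85
tcp_pos: [0.4753, 0.0195, 0.0453]
orientation: [0.0, 0.656, 0.755, -0.0]
wrist_force: [-0.0, 0.2, -1.7]
finger_gap: 0.0183
```

Emit:
arm_command(
  rows=[
    {"delta_pos": [0,0,0.2],"rot": [0,0,0],"fingers": 1},
    {"delta_pos": [0,0,0.2],"rot": [0,0,0],"fingers": 1},
    {"delta_pos": [0,0,0.15],"rot": [0,0,0],"fingers": 1},
    {"delta_pos": [0,0,0.1],"rot": [0,0,0],"fingers": 1},
    {"delta_pos": [0,0,0],"rot": [0,0,0],"fingers": 1},
    {"delta_pos": [0,0,0],"rot": [0,0,0],"fingers": 1},
  ],
)

```text
clock: 13.45
tcp_pos: [0.4753, 0.0196, 0.0329]
orientation: [0.0, 0.656, 0.755, 0.0]
wrist_force: [-1.6, 0.7, 5.2]
finger_gap: 0.0179
```

Emit:
arm_command(
  rows=[
    {"delta_pos": [0,0,0],"rot": [0,0,0],"fingers": 0},
    {"delta_pos": [0,0,0],"rot": [0,0,0],"fingers": 0},
    {"delta_pos": [0,0,0],"rot": [0,0,0],"fingers": 0},
    {"delta_pos": [0,0,0],"rot": [0,0,0],"fingers": 0},
    {"delta_pos": [0,0,0],"rot": [0,0,0],"fingers": 0},
    {"delta_pos": [0,0,0],"rot": [0,0,0],"fingers": 0},
    {"delta_pos": [0,0,-0.5],"rot": [0,0,0],"fingers": 0},
    {"delta_pos": [0,0,-1],"rot": [0,0,0],"fingers": 0},
    {"delta_pos": [0,0,-1],"rot": [0,0,0],"fingers": 0},
    {"delta_pos": [0,0,-1],"rot": [0,0,0],"fingers": 0.3},
    {"delta_pos": [0.9,0.7,-1],"rot": [0,0,0],"fingers": 0.3},
    {"delta_pos": [0.9,0.7,0],"rot": [0,0,0],"fingers": 0.3},
    {"delta_pos": [0.9,0.7,0],"rot": [0,0,0],"fingers": 0.3},
    {"delta_pos": [0.9,0.7,0],"rot": [0,0,0],"fingers": 0.3},
    {"delta_pos": [0.9,0.7,0],"rot": [0,0,0],"fingers": 0.3},
    {"delta_pos": [0.9,0.7,0],"rot": [0,0,0],"fingers": 0.3},
    {"delta_pos": [0.9,0.7,0],"rot": [0,0,0],"fingers": 0.3},
    {"delta_pos": [0,0,0],"rot": [0,0,0],"fingers": 0.3},
    {"delta_pos": [0,0,0],"rot": [0,0,0],"fingers": 0.3},
  ],
)

```text
clock: 15.35
tcp_pos: [0.5542, 0.1585, 0.1225]
orientation: [0.0, 0.655, 0.755, -0.0]
wrist_force: [1.0, -0.0, -0.6]
finger_gap: 0.06
```

```bash
python3 - <<'E'
from h import *
p,d=snap('side','s4'); cv2.imwrite('pics/s4c.png',cv2.resize(p[180:330,230:410],None,fx=4,fy=4,interpolation=cv2.INTER_CUBIC))
s=env.get_state();print(s['tcp_pos'],s['wrist_force'])
P=(.5544,-.11,.1405);c,si=np.cos(P[2]),np.sin(P[2])
for n,X in(('tcp',s['tcp_pos']),):
    q=np.array(X)[:2]-P[:2];print(n,np.round([c*q[0]+si*q[1],-si*q[0]+c*q[1]],4))
E
```

```text
[0.55389804 0.1579974  0.12246633] [-0.30505995  0.28763871  0.72014639]
tcp [0.037  0.2654]
```

View pics/s4c.png

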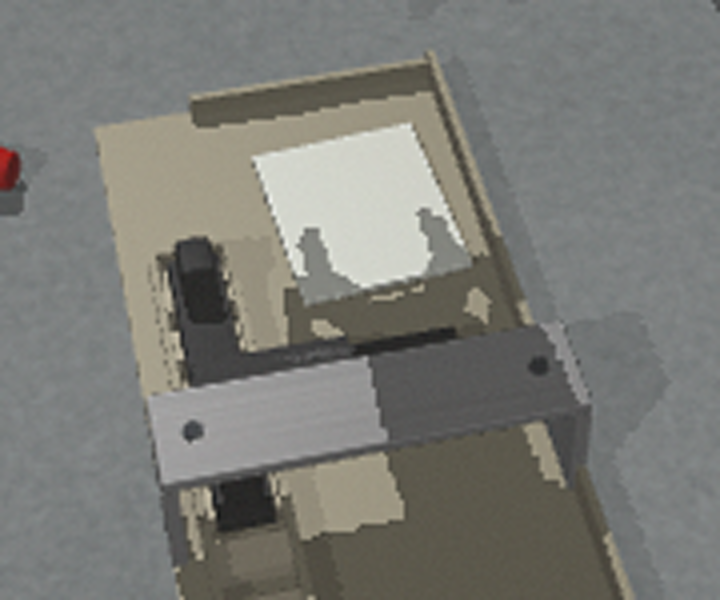

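The sheet corners are at crop (253,157), (410,124), (472,262), (307,303). The left end wall is at rows 60–125, and the stop plate is just beyond the bridge at row ~345. I'll convert these.

```bash
python3 - <<'E'
from h import *
P=(.5544,-.11,.1405);c,si=np.cos(P[2]),np.sin(P[2])
f=lambda u,v:((u+.5)/4-.5+230,(v+.5)/4-.5+180)
for n,u,v,z in(('nl',253,157,.011),('fl',410,124,.011),('fr',472,262,.011),('nr',307,303,.011),('knob',195,252,.05),('wall foot near',193,127,.006),('wall foot far',437,93,.006),('wall top',430,60,.026),('wall top near',192,98,.026)):
    q=w('side',*f(u,v),z)[:2]-P[:2];print(n,np.round([c*q[0]+si*q[1],-si*q[0]+c*q[1]],4))
E
```

```text
nl [-0.0098  0.2416]
fl [0.0888 0.248 ]
fr [0.0975 0.1312]
nr [-0.0005  0.1222]
knob [-0.0583  0.1393]
wall foot near [-0.0406  0.28  ]
wall foot far [0.1128 0.2759]
wall top [0.1102 0.2853]
wall top near [-0.0389  0.2846]
```

Emit:
arm_command(
  rows=[
    {"delta_pos": [0.1,0.15,1],"rot": [0,0,0],"fingers": 0.3},
    {"delta_pos": [0,0,1],"rot": [0,0,0],"fingers": 0.3},
    {"delta_pos": [0,0,1],"rot": [0,0,0],"fingers": 0.3},
    {"delta_pos": [0,0,1],"rot": [0,0,0],"fingers": 0.3},
    {"delta_pos": [0,0,0.6],"rot": [0,0,0],"fingers": 0.3},
    {"delta_pos": [0,0,0],"rot": [0,0,0],"fingers": 0.3},
    {"delta_pos": [0,0,0],"rot": [0,0,0],"fingers": 0.3},
  ],
)

```text
clock: 16.1
tcp_pos: [0.5571, 0.1603, 0.0308]
orientation: [0.0, 0.656, 0.755, -0.0]
wrist_force: [1.0, 0.8, 0.1]
finger_gap: 0.0598
```

Emit:
arm_command(
  rows=[
    {"delta_pos": [0,0,0.4],"rot": [0,0,0],"fingers": 0.3},
    {"delta_pos": [0,0,0.3],"rot": [0,0,0],"fingers": 0.3},
    {"delta_pos": [0,0,0.3],"rot": [0,0,0],"fingers": 0.3},
    {"delta_pos": [0,0,0],"rot": [0,0,0],"fingers": 0.3},
    {"delta_pos": [0,0,0],"rot": [0,0,0],"fingers": 0.3},
  ],
)

```text
clock: 16.6
tcp_pos: [0.5569, 0.1608, 0.01]
orientation: [-0.0, 0.655, 0.755, -0.0]
wrist_force: [-0.1, -0.1, 0.3]
finger_gap: 0.0597
```

Emit:
arm_command(
  rows=[
    {"delta_pos": [0,0,0.1],"rot": [0,0,0],"fingers": 0.3},
    {"delta_pos": [0,0,0.1],"rot": [0,0,0],"fingers": 0.3},
    {"delta_pos": [0,0,0],"rot": [0,0,0],"fingers": 0.3},
    {"delta_pos": [0,0,0],"rot": [0,0,0],"fingers": 0.3},
  ],
)

```text
clock: 17.0
tcp_pos: [0.5571, 0.1607, 0.0062]
orientation: [0.0, 0.656, 0.755, -0.0]
wrist_force: [0.6, -0.1, -0.2]
finger_gap: 0.0596
```

Emit:
arm_command(
  rows=[
    {"delta_pos": [0,0,0.1],"rot": [0,0,0],"fingers": 0.3},
    {"delta_pos": [0,0,0],"rot": [0,0,0],"fingers": 0.3},
    {"delta_pos": [0,0,0],"rot": [0,0,0],"fingers": 0.3},
  ],
)

```text
clock: 17.3
tcp_pos: [0.5571, 0.1607, 0.0042]
orientation: [0.0, 0.656, 0.755, -0.0]
wrist_force: [-0.2, 0.5, 0.3]
finger_gap: 0.0597
```

Emit:
arm_command(
  rows=[
    {"delta_pos": [0,0,0.1],"rot": [0,0,0],"fingers": 0.3},
    {"delta_pos": [0,0,0],"rot": [0,0,0],"fingers": 0.3},
    {"delta_pos": [0,0,0],"rot": [0,0,0],"fingers": 0.3},
  ],
)

```text
clock: 17.6
tcp_pos: [0.557, 0.1607, 0.0022]
orientation: [-0.0, 0.656, 0.755, -0.0]
wrist_force: [-0.2, 0.4, -1.0]
finger_gap: 0.0597
```

Emit:
arm_command(
  rows=[
    {"delta_pos": [0,0,0.1],"rot": [0,0,0],"fingers": 0.3},
    {"delta_pos": [0,0,0],"rot": [0,0,0],"fingers": 0.3},
    {"delta_pos": [0,0,0],"rot": [0,0,0],"fingers": 0.3},
  ],
)

```text
clock: 17.9
tcp_pos: [0.5573, 0.1608, 0.001]
orientation: [0.0, 0.655, 0.755, 0.0]
wrist_force: [-1.5, -0.2, 6.0]
finger_gap: 0.0598
```

Emit:
arm_command(
  rows=[
    {"delta_pos": [0,0,0.1],"rot": [0,0,0],"fingers": 0.3},
    {"delta_pos": [0,0,0],"rot": [0,0,0],"fingers": 0.3},
    {"delta_pos": [0,0,0],"rot": [0,0,0],"fingers": 0.3},
  ],
)

```text
clock: 18.2
tcp_pos: [0.5574, 0.1608, 0.0009]
orientation: [0.001, 0.655, 0.755, 0.001]
wrist_force: [-5.1, -0.7, 19.5]
finger_gap: 0.0597
```

Emit:
arm_command(
  rows=[
    {"delta_pos": [0,0,-0.16],"rot": [0,0,0],"fingers": 0.3},
    {"delta_pos": [-0.2,0,0],"rot": [0,0,0],"fingers": 0.3},
    {"delta_pos": [-0.25,0,0],"rot": [0,0,0],"fingers": 0.3},
    {"delta_pos": [-0.25,0,0],"rot": [0,0,0],"fingers": 0.3},
    {"delta_pos": [-0.25,0,0],"rot": [0,0,0],"fingers": 0.3},
    {"delta_pos": [-0.25,0,0],"rot": [0,0,0],"fingers": 0.3},
    {"delta_pos": [-0.25,0,0],"rot": [0,0,0],"fingers": 0.3},
    {"delta_pos": [-0.25,0,0],"rot": [0,0,0],"fingers": 0.3},
    {"delta_pos": [-0.25,0,0],"rot": [0,0,0],"fingers": 0.3},
    {"delta_pos": [-0.25,0,0],"rot": [0,0,0],"fingers": 0.3},
    {"delta_pos": [-0.25,0,0],"rot": [0,0,0],"fingers": 0.3},
    {"delta_pos": [-0.2,0,0],"rot": [0,0,0],"fingers": 0.3},
    {"delta_pos": [-0.15,0,0],"rot": [0,0,0],"fingers": 0.3},
    {"delta_pos": [-0.1,0,0],"rot": [0,0,0],"fingers": 0.3},
    {"delta_pos": [0,0,0],"rot": [0,0,0],"fingers": 0.3},
    {"delta_pos": [0,0,0],"rot": [0,0,0],"fingers": 0.3},
  ],
)

```text
clock: 19.8
tcp_pos: [0.5653, 0.1033, 0.0015]
orientation: [0.0, 0.656, 0.755, -0.0]
wrist_force: [0.7, -0.1, -0.2]
finger_gap: 0.0597
```

Emit:
arm_command(
  rows=[
    {"delta_pos": [-0.1,0,0],"rot": [0,0,0],"fingers": 0.3},
    {"delta_pos": [-0.1,0,0],"rot": [0,0,0],"fingers": 0.3},
    {"delta_pos": [-0.05,0,0],"rot": [0,0,0],"fingers": 0.3},
    {"delta_pos": [0,0,0],"rot": [0,0,0],"fingers": 0.3},
    {"delta_pos": [0,0,0],"rot": [0,0,0],"fingers": 0.3},
  ],
)

```text
clock: 20.3
tcp_pos: [0.566, 0.0983, 0.0015]
orientation: [0.0, 0.656, 0.755, -0.0]
wrist_force: [-0.0, 0.1, -0.1]
finger_gap: 0.0597
```

Emit:
arm_command(
  rows=[
    {"delta_pos": [-0.08,0,0],"rot": [0,0,0],"fingers": 0.3},
    {"delta_pos": [0,0,0],"rot": [0,0,0],"fingers": 0.3},
    {"delta_pos": [0,0,0],"rot": [0,0,0],"fingers": 0.3},
  ],
)

```text
clock: 20.6
tcp_pos: [0.5662, 0.0967, 0.0015]
orientation: [0.0, 0.656, 0.755, -0.0]
wrist_force: [-0.3, -0.5, 0.6]
finger_gap: 0.06
```

```bash
python3 - <<'E'
from h import *
p,d=snap('side','s5'); cv2.imwrite('pics/s5c.png',cv2.resize(p[170:320,230:410],None,fx=4,fy=4,interpolation=cv2.INTER_CUBIC))
E
```

View pics/s5c.png

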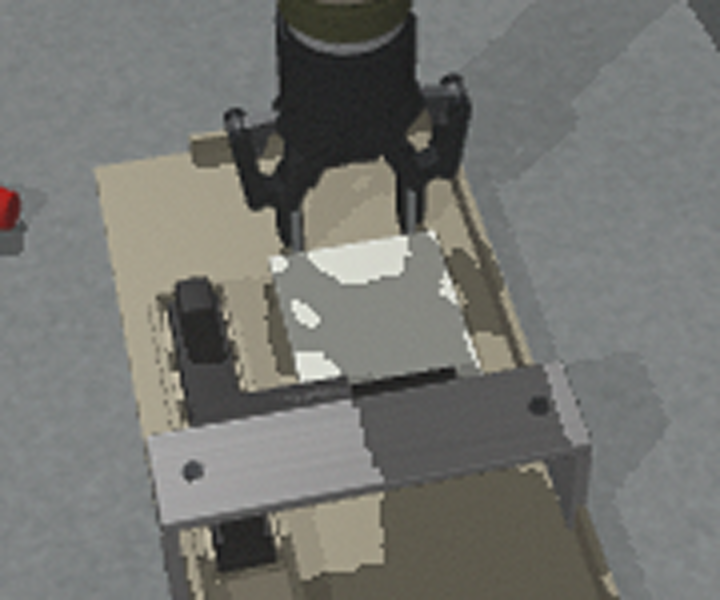

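The two fingers have squared the sheet, whose far edge runs from (272,258) to (432,232). Its near edge is almost at the stop plate (row ~380), with no contact force yet. I'll push on in small steps until the force rises.

Emit:
arm_command(
  rows=[
    {"delta_pos": [-0.08,0,0],"rot": [0,0,0],"fingers": 0.3},
    {"delta_pos": [0,0,0],"rot": [0,0,0],"fingers": 0.3},
    {"delta_pos": [0,0,0],"rot": [0,0,0],"fingers": 0.3},
  ],
)

```text
clock: 20.95
tcp_pos: [0.5664, 0.0951, 0.0015]
orientation: [0.0, 0.656, 0.755, -0.0]
wrist_force: [-0.4, 0.0, -0.2]
finger_gap: 0.0597
```

Emit:
arm_command(
  rows=[
    {"delta_pos": [-0.08,0,0],"rot": [0,0,0],"fingers": 0.3},
    {"delta_pos": [0,0,0],"rot": [0,0,0],"fingers": 0.3},
    {"delta_pos": [0,0,0],"rot": [0,0,0],"fingers": 0.3},
  ],
)

```text
clock: 21.25
tcp_pos: [0.5666, 0.0936, 0.0015]
orientation: [0.0, 0.656, 0.755, -0.0]
wrist_force: [-0.0, 1.1, 0.3]
finger_gap: 0.06
```

Emit:
arm_command(
  rows=[
    {"delta_pos": [-0.08,0,0],"rot": [0,0,0],"fingers": 0.3},
    {"delta_pos": [0,0,0],"rot": [0,0,0],"fingers": 0.3},
    {"delta_pos": [0,0,0],"rot": [0,0,0],"fingers": 0.3},
  ],
)

```text
clock: 21.55
tcp_pos: [0.5669, 0.0925, 0.0015]
orientation: [-0.0, 0.655, 0.755, 0.0]
wrist_force: [-0.4, 3.7, 0.5]
finger_gap: 0.0595
```

Emit:
arm_command(
  rows=[
    {"delta_pos": [-0.08,0,0],"rot": [0,0,0],"fingers": 0.3},
    {"delta_pos": [0,0,0],"rot": [0,0,0],"fingers": 0.3},
    {"delta_pos": [0,0,0],"rot": [0,0,0],"fingers": 0.3},
  ],
)

```text
clock: 21.85
tcp_pos: [0.567, 0.0921, 0.0015]
orientation: [-0.001, 0.655, 0.755, 0.001]
wrist_force: [-0.5, 8.1, -0.1]
finger_gap: 0.0595
```

Emit:
arm_command(
  rows=[
    {"delta_pos": [0.2,0,0],"rot": [0,0,0],"fingers": 0.3},
    {"delta_pos": [0.5,0,0],"rot": [0,0,0],"fingers": 0.3},
    {"delta_pos": [0.5,0,0],"rot": [0,0,0],"fingers": 0.3},
    {"delta_pos": [0,0,-0.5],"rot": [0,0,0],"fingers": 0.3},
    {"delta_pos": [0,0,-1],"rot": [0,0,0],"fingers": 0.3},
    {"delta_pos": [0,0,-1],"rot": [0,0,0],"fingers": 0.3},
    {"delta_pos": [0,0,-1],"rot": [0,0,0],"fingers": 0.3},
    {"delta_pos": [0,0,-1],"rot": [0,0,0],"fingers": 0.3},
    {"delta_pos": [0,0,-1],"rot": [0,0,0],"fingers": 0.3},
    {"delta_pos": [0.5,0,-1],"rot": [0,0,0],"fingers": 0.3},
    {"delta_pos": [1,0,0],"rot": [0,0,0],"fingers": 0.3},
    {"delta_pos": [1,0,0],"rot": [0,0,0],"fingers": 0.3},
    {"delta_pos": [1,0,0],"rot": [0,0,0],"fingers": 0.3},
    {"delta_pos": [1,0,0],"rot": [0,0,0],"fingers": 0.3},
    {"delta_pos": [1,0,0],"rot": [0,0,0],"fingers": 0.3},
    {"delta_pos": [1,0,0],"rot": [0,0,0],"fingers": 0.3},
    {"delta_pos": [1,0,0],"rot": [0,0,0],"fingers": 0.3},
    {"delta_pos": [0.5,0,0],"rot": [0,0,0],"fingers": 0.3},
    {"delta_pos": [0,0,0],"rot": [0,0,0],"fingers": 0.3},
    {"delta_pos": [0,0,0],"rot": [0,0,0],"fingers": 0.3},
  ],
)

```text
clock: 23.85
tcp_pos: [0.5412, 0.2722, 0.1317]
orientation: [0.0, 0.655, 0.755, -0.0]
wrist_force: [-0.3, -0.4, 0.7]
finger_gap: 0.0599
```

```bash
python3 - <<'E'
from h import *
p,d=snap('top','t6'); q,d=snap('side','s6')
a=cv2.resize(p[185:300,250:400],None,fx=2.6,fy=2.6,interpolation=cv2.INTER_CUBIC)
b=cv2.resize(q[190:340,230:410],None,fx=2.2,fy=2.2,interpolation=cv2.INTER_CUBIC)
h=max(len(a),len(b));c=np.zeros((h,a.shape[1]+b.shape[1],3),np.uint8);c[:len(a),:a.shape[1]]=a;c[:len(b),a.shape[1]:]=b
print(a.shape,c.shape);cv2.imwrite('pics/f6.png',c)
E
```

```text
(299, 390, 3) (330, 786, 3)
```

View pics/f6.png

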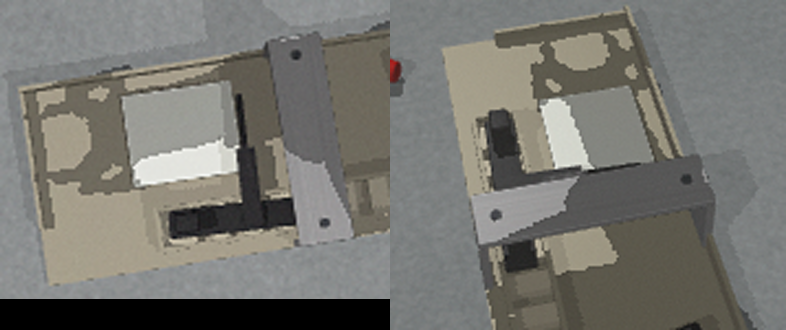

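The sheet lies square against the stop plate: in the top crop its edge runs from (232,82) to (242,150), with the plate at 237–245. I'll check the gap numerically with profiles from the image I already have.

```bash
python3 - <<'E'
from h import *
p=cv2.cvtColor(cv2.imread('pics/t6.png'),cv2.COLOR_BGR2GRAY)
for r in range(221,246,3):print(r,p[r,336:350])
P=(.5544,-.11,.1405);c,si=np.cos(P[2]),np.sin(P[2])
f=lambda u,v:((u+.5)/2.6-.5+250,(v+.5)/2.6-.5+185)
for n,u,v,z in(('nl',133,184,.011),('fl',122,96,.011),('fr',232,83,.011),('nr',242,170,.011),('knob',182,222,.05)):
    q=w('top',*f(u,v),z)[:2]-P[:2];print(n,np.round([c*q[0]+si*q[1],-si*q[0]+c*q[1]],4))
def px(x,y,z):
    k=env.get_calibration('top');q=np.array(k['mtx'])@(np.array(k['R'])@[P[0]+c*x-si*y,P[1]+si*x+c*y,z]+k['t']);return (q[:2]/q[2]).round(1)
for x in(0,.035,.06):print(x,'edge',px(x,.0705,.011),'plate top L',px(x,.0705,.03),'R',px(x,.0645,.03))
s=env.get_state();print(s['clock'],s['wrist_force'])
E
```

```text
221 [133 130 139  87  77  41  39  91  93  90  93  91  91  91]
224 [135 132 134 154  78  26  23  59  94  91  92  91  91  92]
227 [134 135 134 140  89  27  31  38  93  95  93  91  93  95]
230 [134 134 134 135 128  54  30  28  98  93  91  90  92  92]
233 [135 133 132 136 140  75  27  28  59  94  92  92  91  89]
236 [159 134 135 135 138 132  29  32  41  94  91  92  90  96]
239 [134 135 136 134 135 146  42  27  26  95  95  93  93  91]
242 [214 215 218 219 180  86  54  46  45  44  34  36  93  93]
245 [210 211 210 212 223  59  44  43  48  48  46  43  65  93]
nl [-0.0096  0.1888]
fl [0.0865 0.1863]
fr [0.0821 0.0664]
nr [-0.0128  0.0707]
knob [-0.0591  0.1429]
0 edge [342.1 245.6] plate top L [342.4 245. ] R [344.5 244.7]
0.035 edge [340.1 233.3] plate top L [340.4 232.6] R [342.5 232.2]
0.06 edge [338.7 224.5] plate top L [339.  223.7] R [341.1 223.4]
23.95 [ 0.29489723 -0.18446132  0.02976431]
```

```bash
python3 -c "
from workcell import env
print(env.hand_in())"
```

```text
the job is handed in; nothing more can be done
None
```

The job is done and handed in with the robot clock at about 24 s. `hand_in()` reports no verdict, so the result rests on my own checks.

**Slide, middle position:** I lifted the stop slide by its right knob, moved it about 70 mm left, lowered it into the middle position and let go. The camera then placed the left knob at tray y = 69 mm, against a nominal 70 mm.

**Slide, left end:** I gripped it by the left knob, moved it about 70 mm and lowered it into the last position. The gripper came back to the same height and a similar contact force as before the lift, so it is seated. The camera put the knob at tray y = 139 mm (side view) and 143 mm (top view), against a nominal 140 mm.

**Sheet:** I pushed its left edge with both fingertips until it met the stop, where the force rose to 8 N, then backed off. In the last top picture the sheet meets the stop plate with no tray bed visible between them, and its edge runs parallel to the plate.

**Bystanders and arm:** The arm ended clear, with about zero wrist force. I never touched the mug, the power brick or the cartridge, but I didn't measure their positions again at the end.

**Small disagreements:**
- The finger width given in the text would put the sheet's edge at 67 mm, where the seated stop could be no further right than 70.5 mm. My best guess is that the fingertips are narrower than the pads.
- Sheet corners read off the coarse top view scatter by 2–4 mm. That is close to one pixel plus the calibration error.

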